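Fit a casting plate and feel the gap with a blade gauge

TASK

Take the taller of the two white plates out of the slotted rack and stand it on edge, fully down, in the slot of the metal casting stand, then let go of it. Then draw the blade gauge out of its holder by the handle and slide the blade down from above between that plate and the stand's sprung leaning plate, until it drags snugly between the two and the sprung plate just starts to give (a millimetre or two, no more), and finish still holding the upright gauge at that depth, without letting go. Leave the shorter plate in the rack and everything else where it is.

Things in the scene. Friction and masses are not known exactly. Their poses are not given: they have to be found in the camera images.
- tall_plate: white plate, 8 thick (x, normal to its faces) x 90 wide (y) x 110 high (z) mm, 0.18 kg, on edge in an outer slot of the rack, foot 10 mm above the worktop. Origin: middle of its lower edge. Grip it across the 8 mm at the middle of its upper edge, in the top 22 mm (in the stand, the sprung plate reaches to 25 mm below its top)
- short_plate: white plate like the tall one but only 70 mm high, in the other outer slot; must stay in the rack. Origin: middle of its lower edge
- rack: fixed grey slotted rack, base 150 (x) x 116 (y) x 10 mm, three slots for plates standing parallel to its y axis at x = -45, 0, +45 mm; guides up to 48 mm high at both ends of each slot. Origin: centre of its underside
- stand: fixed metal casting stand. Origin: on the worktop under the middle of the slot; x from slot to sprung plate, y along the slot. Base top, on which the plate rests (centred at x = y = 0, either way round), is 10 mm up. Upright U guides at y = +-45 mm, 85 mm high, flared, hold the plate ends: slot 9.5 mm wide, 2 mm free at each end. Spans x -43 to 100, y +-60 mm
- sprung_plate (a joint): how far the sprung plate is pushed back (m): 0 at rest, 0.006 at most; its spring gives 2 N at first and 1.6 N more per mm. Snug is 0.0004 to 0.0025. Some 8 mm more blade depth pushes it 1 mm back; while it slides in, the gauge needs about 3 N downward at the first rub, 5 N at 1 mm, 8 N at 2 mm, plus or minus a quarter
- sprung_top (a point): middle of the top of the sprung plate's face, 86 mm up (a lip slopes back above it, to 95 mm); face 56 mm wide, down to 16 mm high. It leans: the gap to the tall plate narrows by 0.12 mm per mm downward, from 9 to 12 mm here to 1 to 4 mm at the foot. It differs each time, so feel for the snug depth: the blade first rubs both plates with its tip 30 to 65 mm high
- gauge: blade gauge upright in its holder, blade down: black handle 16 (x) x 32 (y) x 36 (z) mm on a steel blade 6 (x) x 28 (y) x 115 (z) mm, 0.09 kg. Origin: centre of the lower end of the straight blade, at first 6 mm above the worktop; handle 115 to 151 mm above it. Grip across the 16 mm. The blade springs sideways about y at the handle (to 0.12 rad, 0.3 N m/rad), so it centres itself
- blade_tip (a point): centre of the blade's lower end, which moves with the blade when it flexes
- holder: fixed grey holder, 60 x 70 mm foot and 22 (x) x 44 (y) mm socket 60 mm high with a 10 x 32 mm opening; its floor is 6 mm up. Origin: centre of its underside. Beyond it on the right, from about y = -0.38 m and x = 0.39 m on, stands a grey computer case 0.42 m high: keep the arm clear of it
- cover_box: small cover-glass box, 36x36x16 mm; a bystander, leave it
- petri: flat round petri dish, 87 mm wide, 17 high; a bystander, leave it
- timer: round clockwork timer, 64 mm wide, 38 high; a bystander, leave it
- bottle: small brown bottle, 40 mm wide, 75 high; a bystander, leave it
- marker: marker pen lying down, 136 mm long, 19 thick; a bystander, leave it
- canister: black round objective case, 41 mm wide, 63 high; a bystander, leave it
There are look-alikes about, which are no part of the job. Of the things that look like the gauge, the middle-sized one is meant.

How it is judged (in metres and radians):
On the way, in this order (a step that is already met when the one before it is completed fails the run):
1. the tall plate stands fully down in the stand's slot, let go (x of tall_plate in the frame of stand between -0.004 and 0.004 m and y of tall_plate in the frame of stand between -0.006 and 0.006 m and z of tall_plate in the frame of stand between 0.006 and 0.014 m and angle between tall_plate's own z axis and vertical below 0.06 rad and angle between the x axis of tall_plate and the x axis of stand, either way round below 0.08 rad and contact force between the fingers and tall_plate below 0.3 N), for 0.3 s.
2. the gauge's blade, held by the handle, is snug between the seated plate and the sprung plate (all of step 1 and contact force between gauge and tall_plate above 1 N and value of joint sprung_plate between 0.0004 and 0.0025 m and z of blade_tip in the frame of stand between 0.0125 and 0.07 m and y of blade_tip in the frame of stand between -0.015 and 0.015 m and x of blade_tip in the frame of stand between 0 and 0.03 m and angle between gauge's own z axis and vertical below 0.15 rad and contact force between the fingers and gauge above 2 N), for 0.2 s.
At the end, for the whole second after the job is handed in: Tall plate upright and fully down in the slot (4 mm, 6 mm along it), let go; upright gauge still held, tip between the plates, over 12 mm high and within 15 mm of the middle, over 1 N on the tall plate, sprung plate pushed back 0.4 to 2.5 mm; short plate within 20 mm, bystanders within 30 mm (all of step 2 and linear speed of gauge below 0.02 m/s and distance of short_plate from where it was at the start of the episode below 0.02 m and distance of each of cover_box, petri, timer, bottle, marker, canister from where it was at the start of the episode below 0.03 m); the arm keeps its last pose, push and grip.
It fails at once if the blade was forced: the sprung plate pushed back by more than 4.5 mm (value of joint sprung_plate above 0.0045 m).
It fails at once if the short plate was taken out of the rack (distance of short_plate from where it was at the start of the episode above 0.03 m).
It also fails if it takes over 67 s, if anything falls off the work surface, if the arm or the gripper's body presses on something with over 40 N, if the wrist force passes 120 N, or if a joint passes its speed limit or range.

ROBOT

A 6-joint arm with a two-finger parallel gripper is mounted at the origin on a cart in front of the work surface, level with it; the furniture and walls round the work are solid. World frame = base frame: x ahead of the robot, y to its left, z up, the work surface at z = 0. Lengths are in m, angles in degrees, forces in N, time in s.
With the tool pointing down it reaches from about 0.325 to 0.925 m from the base axis. Payload 3.1 kg.
Tool frame: the origin (TCP) lies at the very end of the fingers, on their centre line; the grasp point (between the pads) lies 19 mm behind it (ctrl.grasp_offset is the distance from the TCP to the grasp point, in m); z points along the fingers, y is the line along which they close (so a half turn about z gives the same grasp; the last joint's range is limited). The gripper opens to 85 mm and grips with 20 to 120 N. Pads are 22 mm wide; open, the fingers measure 114 mm over their backs; the gripper's body (76 mm by 85 mm) begins 54 mm behind the grasp point. The pads swing forward as they close: fully open they stand 13 mm farther back than shut.
Start: joints at [69.087, 12.427, 92.441, -0, 75.132, -6.429], TCP at [0.156, 0.605, 0.231] pointing down, gripper open.
Joint ranges: [-157.48, 157.48], [-44.54, 120.13], [17.64, 146.25], [-64.5, 244.5], [7.68, 150.69], [-147.95, 147.95]. Speed limits (degrees/s): [159.86, 159.86, 180, 180, 180, 180].

INTERFACE

Orientations are given as [roll, pitch, yaw] about the fixed x, y, z axes, in that order (R = Rz(yaw) Ry(pitch) Rx(roll)).
In Python, from station import ctrl, read_camera, camera_model, masks_of gives the robot as it stands.
- The arm moves only by the tool play_rows, never from a script. Its argument "deltas" is a list of rows, each an object of numbers: "x", "y", "z": the shift along the tool's x, y, z in m; "ax", "ay", "az": the turn, a rotation vector about the tool's x, y, z in rad; "fingers": the opening, from 0 (shut) to 1 (fully open). In form: [{"x": .., "y": .., "z": .., "ax": .., "ay": .., "az": .., "fingers": ..}, ...]. A call has 1 to 8 rows; each row is the pose to reach, as a shift and turn from the pose commanded when the call began, along the tool's axes at that moment; what a row does not reach only later rows make up. A row lasts 1/8 s, in which the tool goes at most 62.5 mm and 10.7 degrees, less where a joint would pass 70% of its speed; a pose out of reach is approached as far as the arm can. A call with a gripper value outside its range is refused whole. The fingers move at their own pace and stop on an object; "grip_force" is the grip in N (left out, the last holds). Time passes only in rows, so rows that repeat a pose let the fingers close. It gives the time, the measured TCP pose, the force, the opening and the grip force at its end, in the units of the state.
- ctrl.read_state(): the state, without advancing time (a new reading comes with each control period).
- read_camera(name): name is "side" or "top"; returns (picture, depth): 384x512x3 uint8, blue, green, red; 384x512 float32, m along the optical axis (not along the pixel's ray), 0 where there is no reading.
- camera_model(name): a dict with "fx", "fy", "cx", "cy" (pixels), "R" (3x3) and "t" (3): a world point X has camera coordinates R X + t. Camera axes: x right, y down, z forward; pixel columns grow to the right and rows downward; lengths in m; the calibration is good to about 2 mm. A picture is of the moment at which its call begins. camera_model takes no time and is no camera call.
- ctrl.hand_in(): hands the job in; it is judged then, once.
Trained networks look in the newest picture that a camera, given by its name, has taken for a name from the list of things; names that differ only in an ending like _2 or _b are one class to them, and where a whole thing is asked for, a point or a joint stands for the part that bears it (a point fixed in the world has none). Each returns a list of dicts, best first, with "score" (0 to 1); they miss things now and then, are a little off and sometimes report something else, mostly with a low value. They report only what shows in the picture. A call takes as long as a camera call. They do not tell look-alikes from the thing itself.
- masks_of(target, camera): "pixels" (384x512 bool, what is visible of it) and "rect" ([left, top, width, height] in pixels, round what is visible of it).
The state is a dict: "time_s": time; "joint_positions": joint angles; "joint_velocities": joint speeds; "effort": joint torques, N m; "tool_pos": TCP position; "tcp_rot": TCP orientation; "ft_force": force on the tool from outside, world axes, zero at the start; "wrist_torque": the same for the moment, N m; "grip_width": finger opening in m; "grasp_force": force on a finger pad.
Only numpy, scipy, OpenCV 4.12 (cv2) and the standard library are available. Lean on these libraries where they do the work, as an engineer would, in place of code of your own. Each camera call takes 0.05 s, during which the arm holds its last target. There are 200 camera calls.

## Working session

There is one attempt and no reset: what is moved stays moved. The work goes in short steps, Python scripts to look and compute and a tool call to move; the robot and the scene stay as the last step left them, time stands still between calls to the robot, and variables do not carry over. Pictures are saved under pics/ and viewed, at most 10 in all, crops included, and the job is handed in when it is done.

Besides the shell and the picture viewer there is one more tool, called after ">>>" as name(argument=value, ...), one argument or row to a line, values as JSON. play_rows: Moves the arm, as the interface text tells. Its arguments: {"type":"object","properties":{"deltas":{"type":"array"},"grip_force":{"type":"number"}},"required":["deltas"]}

```bash
mkdir -p pics; ls; cat > h.py <<'E'
import numpy as np, cv2
from station import ctrl, read_camera, camera_model, masks_of
def cloud(name, depth):
    m=camera_model(name); v,u=np.mgrid[0:384,0:512]; z=depth
    P=np.stack([(u-m['cx'])/m['fx']*z,(v-m['cy'])/m['fy']*z,z],-1)
    W=(P-np.array(m['t']))@np.array(m['R']); W[z==0]=np.nan
    return W
E
python3 - <<'E'
from h import *
np.set_printoptions(precision=3,suppress=True)
for c in ['top','side']:
    im,d=read_camera(c); cv2.imwrite(f'pics/{c}0.png',im); np.save(f'{c}0.npy',d)
    W=cloud(c,d); m=camera_model(c); print(c,m['fx'],-np.array(m['R']).T@np.array(m['t']),np.array(m['R'])[2])
    for n in ['tall_plate','short_plate','rack','stand','sprung_plate','gauge','holder']:
        for r in masks_of(n,c)[:4]:
            p=W[r['pixels']]; p=p[~np.isnan(p[:,0])]
            print(n,round(r['score'],2),r['rect'],np.median(p,0),np.percentile(p,2,0),np.percentile(p,98,0))
print(ctrl.read_state())
E
```

```text
pics
top 456.05383772227276 [ 0.445 -0.041  1.085] [ 0.12  -0.001 -0.993]
short_plate 0.68 [112.5, 256.1, 40.0, 5.5] [0.439 0.231 0.08 ] [0.431 0.191 0.015] [0.447 0.273 0.084]
rack 0.87 [111.9, 205.2, 57.5, 69.0] [0.481 0.228 0.012] [0.411 0.171 0.007] [0.555 0.285 0.049]
stand 0.75 [239.2, 170.7, 61.4, 62.9] [ 0.556 -0.07   0.013] [ 0.494 -0.131  0.006] [ 0.627 -0.012  0.093]
sprung_plate 0.91 [258.9, 189.6, 21.7, 24.7] [ 0.553 -0.072  0.075] [ 0.543 -0.098  0.013] [ 0.574 -0.048  0.098]
gauge 0.85 [317.8, 146.4, 30.5, 36.7] [ 0.627 -0.198  0.184] [ 0.609 -0.213  0.011] [ 0.646 -0.182  0.212]
gauge 0.52 [321.0, 209.6, 24.8, 13.8] [ 0.514 -0.198  0.157] [ 0.506 -0.217  0.062] [ 0.524 -0.186  0.16 ]
gauge 0.44 [362.5, 210.6, 16.8, 7.4] [ 0.528 -0.286  0.115] [ 0.523 -0.299  0.026] [ 0.533 -0.279  0.118]
holder 0.91 [306.4, 205.3, 34.0, 29.4] [ 0.509 -0.192  0.008] [ 0.484 -0.235  0.003] [ 0.547 -0.164  0.063]
side 361.84980007075563 [-0.092 -0.141  0.845] [ 0.667  0.113 -0.736]
tall_plate 0.59 [154.1, 184.3, 28.5, 31.3] [0.523 0.221 0.079] [0.516 0.177 0.011] [0.532 0.262 0.121]
shor
[... 736 characters left out ...]
 0.209]
gauge 0.6 [344.2, 217.3, 17.0, 29.7] [ 0.524 -0.293  0.068] [ 0.52  -0.304  0.005] [ 0.531 -0.282  0.116]
holder 0.56 [304.0, 229.7, 27.5, 26.3] [ 0.503 -0.201  0.008] [ 0.48  -0.238  0.002] [ 0.53  -0.169  0.061]
{'time_s': 0.8, 'joint_positions': array([69.085, 12.428, 92.438,  0.001, 75.132, -6.429]), 'joint_velocities': array([-0.085,  0.074, -0.119, -0.021,  0.124,  0.051]), 'effort': array([ -0.   , -39.684, -30.423,  -0.   ,   0.001,  -0.   ]), 'tool_pos': array([0.156, 0.605, 0.231]), 'tcp_rot': array([179.997,  -0.001, 165.514]), 'ft_force': array([-0.031, -0.722,  0.205]), 'wrist_torque': array([-0.032, -0.05 , -0.018]), 'grasp_force': 0.0, 'grip_width': 0.0854289555171312}
```

View images.

```bash
python3 - <<'E'
from h import *
a=cv2.imread('pics/top0.png'); b=cv2.imread('pics/side0.png')
A=cv2.resize(a[130:290,90:410],(800,400),interpolation=3); B=cv2.resize(b[130:290,110:400],(800,441),interpolation=3)[:,:]
cv2.imwrite('pics/cropA.png',A); cv2.imwrite('pics/cropB.png',B)
E
```

```text
(no output)
```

View pics/cropA.png

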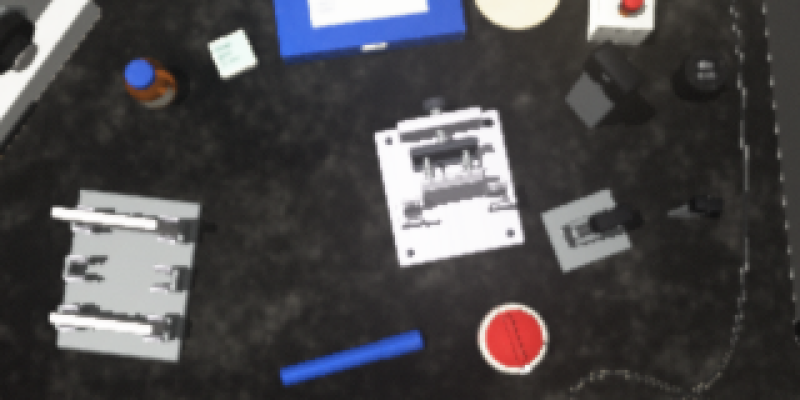

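View pics/cropB.png

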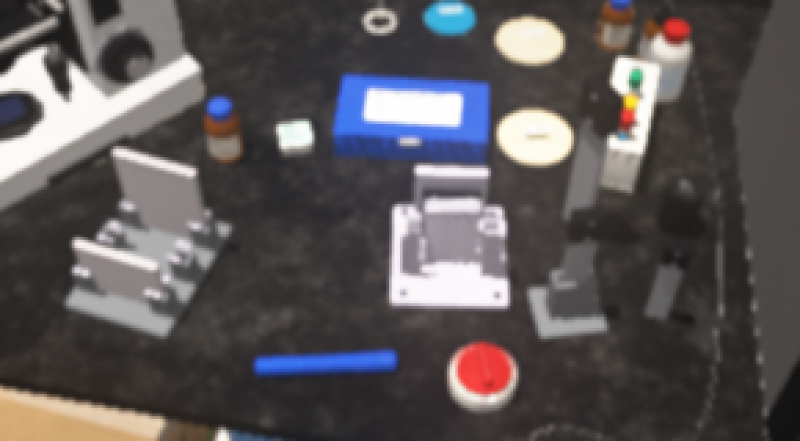

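Top camera candidates: the gauge look-alikes are a tall one at about (333,162), a middle one in the holder at (334,219), and a small one at (372,213). I choose the middle one, whose top at 0.157 m matches 6+151 mm. For the plates, the one at (132,218) with its top at 0.12 m is the tall one, and the one at (130,258) is the short one. Next I measure precise poses.

```bash
cat > m.py <<'E'
from h import *
np.set_printoptions(precision=4,suppress=True)
def ground(name,uv,z):
    m=camera_model(name); R=np.array(m['R']); c=-R.T@np.array(m['t'])
    d=np.c_[(uv[:,0]-m['cx'])/m['fx'],(uv[:,1]-m['cy'])/m['fy'],np.ones(len(uv))]@R
    return c+d*((z-c[2])/d[:,2])[:,None]
E
python3 - <<'E'
from m import *
for c in ['top','side']:
    im=cv2.imread(f'pics/{c}0.png'); d=np.load(f'{c}0.npy'); W=cloud(c,d)
    def sel(x0,x1,y0,y1,z0,z1):
        return (W[...,0]>x0)&(W[...,0]<x1)&(W[...,1]>y0)&(W[...,1]<y1)&(W[...,2]>z0)&(W[...,2]<z1)
    # plate top
    for nm,s in [('tall',sel(.48,.57,.15,.3,.112,.13)),('short',sel(.4,.48,.15,.3,.072,.09)),
      ('gauge',sel(.49,.54,-.24,-.16,.148,.165)),('base',sel(.46,.68,-.16,.02,.005,.016)),('rackbase',sel(.38,.58,.14,.32,.005,.016)),('sock',sel(.48,.54,-.24,-.16,.054,.066)),('foot',sel(.45,.57,-.26,-.12,.002,.012))]:
        p=W[s]
        if len(p)<4: print(c,nm,len(p)); continue
        r=cv2.minAreaRect(p[:,:2].astype(np.float32)*1000)
        print(c,nm,len(p),p.mean(0),'rect',np.array(r[0]),np.array(r[1]),round(r[2],1), 'zstd',p[:,2].std())
    g=im.min(2).astype(np.uint8)
    s=sel(.46,.68,-.16,.02,.005,.016)&(g>110)
    m=s.astype(np.uint8); m=cv2.morphologyEx(m,cv2.MORPH_CLOSE,np.ones((9,9)))
    ct=max(cv2.findContours(m,0,1)[0],key=cv2.contourArea)[:,0].astype(float)
    G=ground(c,ct,.01)[:,:2]; r=cv2.minAreaRect(G.astype(np.float32)*1000); print(c,'whitebase',r,cv2.boxPoints(r).tolist())
E
python3 - <<'E'
from h import *
a=cv2.imread('pics/top0.png'); b=cv2.imread('pics/side0.png')
A=cv2.resize(a[160:240,230:350],(780,520),interpolation=2)
cv2.imwrite('pics/cropC.png',A)
E
```

```text
top tall 167 [0.5271 0.2229 0.1212] rect [527.3069 223.2908] [90.3962  8.0577] 82.0 zstd 0.0020471678463406086
top short 159 [0.4385 0.2358 0.081 ] rect [438.2805 235.8308] [89.5259  8.1023] 81.9 zstd 0.0020736241213425927
top gauge 124 [ 0.5156 -0.2012  0.1573] rect [ 515.9425 -201.7717] [16.1488 31.8583] 17.3 zstd 0.0020586137658778463
top base 1869 [ 0.5499 -0.0718  0.0108] rect [568.4392 -70.3174] [218.3274 180.7988] 1.6 zstd 0.002352705483708868
top rackbase 2408 [0.4815 0.2284 0.0109] rect [479.5281 230.6144] [178.4284 198.1224] 89.9 zstd 0.0022045589423948042
top sock 78 [ 0.5111 -0.1936  0.0604] rect [ 515.2883 -200.6337] [21.7876 41.8145] 19.5 zstd 0.0020660521205774387
top foot 1284 [ 0.5106 -0.1898  0.0053] rect [ 510.1672 -189.8637] [139.3323 119.4086] 89.9 zstd 0.002626054095325788
top whitebase ((558.801025390625, -73.20266723632812), (130.10182189941406, 121.2909927368164), 9.888617515563965) [[484.30169677734375, -24.629566192626953], [505.13140869140625, -144.11859130859375], [633.3003540039062, -121.77577209472656], [612.4706420898438, -2.2867431640625]]
side tall 1
[... 371 characters left out ...]
 [555.5571 -75.5508] [129.9174 119.6416] 9.6 zstd 0.0017979728505498598
side rackbase 825 [0.4624 0.2205 0.0099] rect [481.0044 249.3405] [160.9079 165.7832] 81.2 zstd 0.0020674010607002365
side sock 98 [ 0.5089 -0.2036  0.0595] rect [ 512.5327 -203.7275] [24.3399 42.444 ] 18.4 zstd 0.0027889691268171792
side foot 446 [ 0.5048 -0.1849  0.006 ] rect [ 509.4685 -190.1761] [140.8049 114.5212] 88.4 zstd 0.0025613931040559318
side whitebase ((553.926513671875, -75.43800354003906), (131.4856414794922, 118.92984771728516), 9.307086944580078) [[479.43212890625, -27.38821029663086], [498.6661376953125, -144.75242614746094], [628.4208984375, -123.48779296875], [609.1868896484375, -6.1235809326171875]]
```

View pics/cropC.png

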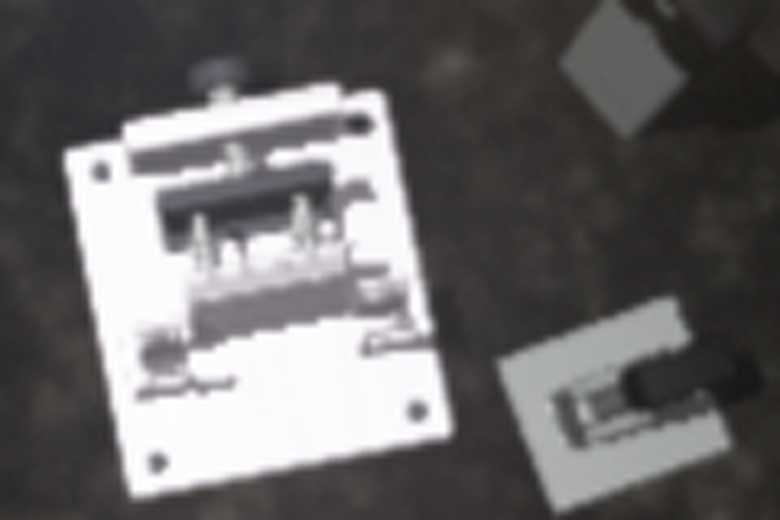

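```bash
cat > go.py <<'E'
import sys; from m import *
def go(x,y,z,yaw):
    s=ctrl.read_state(); p=s['tool_pos']; R=np.array(s['tcp_rot']); 
    from scipy.spatial.transform import Rotation as Ro
    A=Ro.from_euler('xyz',R,degrees=True); B=Ro.from_euler('xyz',[180,0,yaw],degrees=True)
    print(s['time_s'],p,R,'F',s['ft_force'],s['grip_width'],s['grasp_force'])
    print('delta',A.inv().apply(np.array([x,y,z])-p),'rot',(A.inv()*B).as_rotvec())
if __name__=='__main__': go(*map(float,sys.argv[1:5]))
E
python3 go.py .5264 .2224 .18 82
python3 - <<'E'
from m import *
t=np.radians(9.7); ex=np.array([np.cos(t),np.sin(t)]); ey=np.array([-ex[1],ex[0]])
for c,o in [('top',[.5371,-.0769]),('side',[.5338,-.0792])]:
    W=cloud(c,np.load(f'{c}0.npy')); 
    q=W[...,:2]-o; X=(q@ex)*1000; Y=(q@ey)*1000; Z=W[...,2]*1000
    for y0,y1 in [(-56,-36),(36,56)]:
        s=(abs(X)<30)&(Y>y0)&(Y<y1)&(Z>70)&(Z<100)
        P=np.c_[X[s],Y[s],Z[s]]; print(c,len(P),P.mean(0),P.min(0),P.max(0)); print(P[np.argsort(P[:,0])][::max(1,len(P)//12)].round(0).tolist())
    s=(abs(X-15)<25)&(abs(Y)<28)&(Z>80); P=np.c_[X[s],Y[s],Z[s]]; print('spr',len(P),P.min(0),P.max(0),P.mean(0))
E
```

```text
0.8 [0.1563 0.6052 0.2313] [179.9973  -0.001  165.5142] F [-0.0308 -0.7218  0.2053] 0.0854289555171312 0.0
delta [-0.4541 -0.278   0.0513] rot [ 0.     -0.      1.4576]
top 48 [  1.0291 -44.5648  80.958 ] [ -9.9765 -51.3267  72.3018] [ 11.7986 -36.3249  90.8661]
[[-10.0, -45.0, 86.0], [-8.0, -36.0, 86.0], [-7.0, -43.0, 84.0], [-6.0, -37.0, 80.0], [-4.0, -42.0, 76.0], [-1.0, -47.0, 80.0], [3.0, -51.0, 78.0], [5.0, -40.0, 77.0], [6.0, -46.0, 80.0], [7.0, -40.0, 80.0], [8.0, -42.0, 88.0], [10.0, -49.0, 80.0]]
top 52 [ 0.8926 44.625  81.0617] [-10.3065  36.2613  71.3272] [11.4203 52.1398 89.2485]
[[-10.0, 45.0, 82.0], [-9.0, 49.0, 77.0], [-8.0, 44.0, 82.0], [-7.0, 51.0, 80.0], [-5.0, 48.0, 81.0], [-2.0, 50.0, 77.0], [1.0, 52.0, 75.0], [5.0, 37.0, 71.0], [6.0, 44.0, 78.0], [7.0, 39.0, 82.0], [8.0, 46.0, 82.0], [9.0, 48.0, 77.0], [10.0, 36.0, 85.0]]
spr 135 [ 13.7718 -26.455   80.3245] [25.1961 27.747  99.0425] [19.3448  0.4285 91.9593]
side 48 [  1.1658 -43.197   78.0827] [ -9.143  -50.5349  70.4287] [ 12.221  -36.3185  87.4095]
[[-9.0, -36.0, 75.0], [-8.0, -42.0, 74.0], [-8.0, -47.0, 82.0], [-7.0, -47.0, 77.0], [-7.0, -48.0, 72.0], [-6.0, -45.0, 76.0], [4.0, -48.0, 76.0], [8.0, -40.0, 76.0], [8.0, -45.0, 80.0], [9.0, -44.0, 87.0], [10.0, -48.0, 77.0], [11.0, -42.0, 81.0]]
side 51 [ 0.525  44.0891 78.7537] [-11.5009  37.1566  71.4004] [12.6692 51.2815 87.4035]
[[-12.0, 45.0, 87.0], [-9.0, 51.0, 71.0], [-9.0, 43.0, 75.0], [-7.0, 40.0, 74.0], [-7.0, 48.0, 77.0], [-6.0, 37.0, 76.0], [-1.0, 48.0, 78.0], [6.0, 51.0, 79.0], [7.0, 46.0, 78.0], [8.0, 46.0, 72.0], [9.0, 43.0, 84.0], [10.0, 51.0, 78.0], [11.0, 40.0, 82.0]]
spr 108 [ 14.1394 -27.958   80.0102] [25.8884 27.0657 96.4857] [19.7933  0.2425 88.8488]
```

>>> play_rows(
  deltas=[
    {"x": -0.454, "y": -0.278, "z": 0.0, "az": 1.4576, "fingers": 0.6},
    {"x": -0.454, "y": -0.278, "z": 0.0, "az": 1.4576, "fingers": 0.6},
    {"x": -0.454, "y": -0.278, "z": 0.0, "az": 1.4576, "fingers": 0.6},
    {"x": -0.454, "y": -0.278, "z": 0.0, "az": 1.4576, "fingers": 0.6},
    {"x": -0.454, "y": -0.278, "z": 0.0, "az": 1.4576, "fingers": 0.6},
    {"x": -0.454, "y": -0.278, "z": 0.0, "az": 1.4576, "fingers": 0.6},
    {"x": -0.454, "y": -0.278, "z": 0.0, "az": 1.4576, "fingers": 0.6},
    {"x": -0.454, "y": -0.278, "z": 0.0, "az": 1.4576, "fingers": 0.6},
  ],
  grip_force=40,
)

```text
validation failed for argument at $.de...
```

```bash
python3 go.py .5264 .2224 .15 82
```

```text
0.8 [0.1563 0.6052 0.2313] [179.9973  -0.001  165.5142] F [-0.0308 -0.7218  0.2053] 0.0854289555171312 0.0
delta [-0.4541 -0.278   0.0813] rot [ 0.     -0.      1.4576]
```

>>> play_rows(
  deltas=[
    {"x": -0.454, "y": -0.278, "z": 0.0, "ax": 0, "ay": 0, "az": 1.4576, "fingers": 0.6},
    {"x": -0.454, "y": -0.278, "z": 0.0, "ax": 0, "ay": 0, "az": 1.4576, "fingers": 0.6},
    {"x": -0.454, "y": -0.278, "z": 0.0, "ax": 0, "ay": 0, "az": 1.4576, "fingers": 0.6},
    {"x": -0.454, "y": -0.278, "z": 0.0, "ax": 0, "ay": 0, "az": 1.4576, "fingers": 0.6},
    {"x": -0.454, "y": -0.278, "z": 0.0, "ax": 0, "ay": 0, "az": 1.4576, "fingers": 0.6},
    {"x": -0.454, "y": -0.278, "z": 0.0, "ax": 0, "ay": 0, "az": 1.4576, "fingers": 0.6},
    {"x": -0.454, "y": -0.278, "z": 0.0, "ax": 0, "ay": 0, "az": 1.4576, "fingers": 0.6},
    {"x": -0.454, "y": -0.278, "z": 0.0, "ax": 0, "ay": 0, "az": 1.4576, "fingers": 0.6},
  ],
  grip_force=40,
)

```text
time_s: 1.8
tool_pos: [0.5052, 0.2441, 0.2317]
tcp_rot: [179.9, -0.0, 81.7]
ft_force: [0.6, 1.1, 0.6]
grip_width: 0.0515
grasp_force: 0.0
```

```bash
python3 go.py .5264 .2224 .15 82
```

```text
1.8 [0.5052 0.2441 0.2317] [179.9487  -0.0414  81.7072] F [0.5552 1.0769 0.6376] 0.05146874770883683 0.0
delta [-0.0185  0.024   0.0817] rot [ 0.0009 -0.0007 -0.0051]
```

>>> play_rows(
  deltas=[
    {"x": -0.0185, "y": 0.024, "z": 0.06, "ax": 0, "ay": 0, "az": 0, "fingers": 0.5},
    {"x": -0.0185, "y": 0.024, "z": 0.08, "ax": 0, "ay": 0, "az": 0, "fingers": 0.5},
    {"x": -0.0185, "y": 0.024, "z": 0.08, "ax": 0, "ay": 0, "az": 0, "fingers": 0.5},
    {"x": -0.0185, "y": 0.024, "z": 0.08, "ax": 0, "ay": 0, "az": 0, "fingers": 0.5},
  ],
)

```text
time_s: 2.3
tool_pos: [0.5258, 0.2246, 0.1527]
tcp_rot: [179.9, -0.1, 82.0]
ft_force: [-0.3, -0.1, 0.2]
grip_width: 0.0426
grasp_force: 0.0
```

```bash
python3 go.py .5264 .2224 .099 82
```

```text
2.3 [0.5258 0.2246 0.1527] [179.8867  -0.0551  82.029 ] F [-0.2787 -0.112   0.2001] 0.04263608582986771 0.0
delta [-0.0022  0.0008  0.0537] rot [ 0.002  -0.001   0.0005]
```

>>> play_rows(
  deltas=[
    {"x": -0.002, "y": 0.001, "z": 0.03, "ax": 0.002, "ay": -0.001, "az": 0, "fingers": 0.5},
    {"x": -0.002, "y": 0.001, "z": 0.053, "ax": 0.002, "ay": -0.001, "az": 0, "fingers": 0.5},
    {"x": -0.002, "y": 0.001, "z": 0.053, "ax": 0.002, "ay": -0.001, "az": 0, "fingers": 0.5},
    {"x": -0.002, "y": 0.001, "z": 0.053, "ax": 0.002, "ay": -0.001, "az": 0, "fingers": 0.3},
    {"x": -0.002, "y": 0.001, "z": 0.053, "ax": 0.002, "ay": -0.001, "az": 0, "fingers": 0.2},
  ],
)

```text
time_s: 2.92
tool_pos: [0.5272, 0.2226, 0.1004]
tcp_rot: [179.9, -0.0, 82.0]
ft_force: [-0.4, -0.1, -0.7]
grip_width: 0.0173
grasp_force: 0.0
```

```bash
python3 go.py .5264 .2224 .099 82
```

```text
2.925 [0.5272 0.2226 0.1004] [179.9168  -0.0296  82.0272] F [-0.408  -0.1299 -0.6567] 0.01730470456979233 0.0
delta [-0.0003 -0.0008  0.0014] rot [ 0.0015 -0.0005  0.0005]
```

Now I close, then read the force to find the lateral offset.

>>> play_rows(
  deltas=[
    {"x": 0, "y": 0, "z": 0.001, "ax": 0.001, "ay": 0, "az": 0, "fingers": 0.0},
    {"x": 0, "y": 0, "z": 0.001, "ax": 0.001, "ay": 0, "az": 0, "fingers": 0.0},
    {"x": 0, "y": 0, "z": 0.001, "ax": 0.001, "ay": 0, "az": 0, "fingers": 0.0},
    {"x": 0, "y": 0, "z": 0.001, "ax": 0.001, "ay": 0, "az": 0, "fingers": 0.0},
  ],
  grip_force=40,
)

```text
time_s: 3.42
tool_pos: [0.5274, 0.2225, 0.0996]
tcp_rot: [180.0, -0.0, 82.0]
ft_force: [-0.7, 0.6, 4.8]
grip_width: 0.0074
grasp_force: 40.1
```

>>> play_rows(
  deltas=[
    {"x": 0, "y": 0, "z": -0.02, "ax": 0, "ay": 0, "az": 0, "fingers": 0},
    {"x": 0, "y": 0, "z": -0.06, "ax": 0, "ay": 0, "az": 0, "fingers": 0},
    {"x": 0, "y": 0, "z": -0.1, "ax": 0, "ay": 0, "az": 0, "fingers": 0},
    {"x": 0, "y": 0, "z": -0.125, "ax": 0, "ay": 0, "az": 0, "fingers": 0},
    {"x": 0, "y": 0, "z": -0.125, "ax": 0, "ay": 0, "az": 0, "fingers": 0},
    {"x": 0, "y": 0, "z": -0.125, "ax": 0, "ay": 0, "az": 0, "fingers": 0},
    {"x": 0, "y": 0, "z": -0.125, "ax": 0, "ay": 0, "az": 0, "fingers": 0},
  ],
)

```text
time_s: 4.3
tool_pos: [0.5248, 0.2216, 0.2201]
tcp_rot: [-179.6, 0.2, 82.0]
ft_force: [-1.0, -0.0, -2.0]
grip_width: 0.0074
grasp_force: 39.3
```

```bash
python3 go.py .5378 -.0768 .225 99.7; cat > plate.py <<'E'
from m import *
s=ctrl.read_state(); p=s['tool_pos']
for c in ['top','side']:
    im,d=read_camera(c); W=cloud(c,d); q=W-p
    cv2.imwrite(f'pics/{c}_plate.png',im)
    yaw=np.radians(s['tcp_rot'][2]); n=np.array([np.sin(yaw),-np.cos(yaw)]); l=np.array([np.cos(yaw),np.sin(yaw)])
    A=q[...,:2]@n; B=q[...,:2]@l; 
    sel=(abs(A)<.016)&(abs(B)<.06)&(q[...,2]<-.008)&(q[...,2]>-.1)
    P=W[sel]
    print(c,'below-TCP part: n mean/pct',len(P),np.percentile(A[sel],[2,50,98])*1e3,'l',np.percentile(B[sel],[2,50,98])*1e3,'z',np.percentile(q[...,2][sel],[2,98])*1e3)
    # face slope/yaw by plane fit
    M=np.c_[B[sel],q[...,2][sel],np.ones(sel.sum())]; co=np.linalg.lstsq(M,A[sel],rcond=None)[0]; print('fit A=b*B+c*z+d',co)
    sel=(abs(A)<.012)&(abs(B)<.06)&(q[...,2]>.01)&(q[...,2]<.03)
    # top-edge ends beyond pads
    sl=sel&(abs(B)>.018)
    print('top edge n',np.percentile(A[sl],[2,50,98])*1e3,'l',np.percentile(B[sl],[2,98])*1e3,'z',np.median(q[...,2][sl])*1e3)
    if sl.sum()>10: print('slope',np.polyfit(B[sl],A[sl],1))
E
python3 plate.py
```

```text
4.3 [0.5248 0.2216 0.2201] [-179.6134    0.1527   82.    ] F [-0.9503 -0.0188 -1.9776] 0.00735695286961401 39.313387870788574
delta [-0.2937  0.0544 -0.0045] rot [-0.0071  0.0016 -0.3089]
top below-TCP part: n mean/pct 88 [-3.644  -3.1567  4.1811] l [-44.0608 -37.6697  10.2793] z [-86.3312 -10.1341]
fit A=b*B+c*z+d [-0.0841 -0.0002 -0.0041]
top edge n [-2.8518  1.113   4.7532] l [-43.4827 -18.4393] z 20.991614157308184
slope [-0.0067  0.0008]
side below-TCP part: n mean/pct 662 [-5.8754 -3.6452  0.5577] l [-46.4393  -4.0858  41.8355] z [-87.3088  -9.6521]
fit A=b*B+c*z+d [-0.0062  0.008  -0.0032]
top edge n [-5.7715 -2.603   3.4177] l [-46.4202  38.1584] z 16.805351019113303
slope [-0.0288 -0.0027]
```

>>> play_rows(
  deltas=[
    {"x": -0.05, "y": 0.01, "z": -0.015, "ax": -0.007, "ay": 0.001, "az": -0.05, "fingers": 0},
    {"x": -0.11, "y": 0.021, "z": -0.015, "ax": -0.007, "ay": 0.001, "az": -0.12, "fingers": 0},
    {"x": -0.165, "y": 0.031, "z": -0.015, "ax": -0.007, "ay": 0.001, "az": -0.19, "fingers": 0},
    {"x": -0.22, "y": 0.041, "z": -0.015, "ax": -0.007, "ay": 0.001, "az": -0.25, "fingers": 0},
    {"x": -0.265, "y": 0.049, "z": -0.015, "ax": -0.007, "ay": 0.001, "az": -0.3, "fingers": 0},
    {"x": -0.294, "y": 0.053, "z": -0.015, "ax": -0.007, "ay": 0.001, "az": -0.309, "fingers": 0},
    {"x": -0.294, "y": 0.053, "z": -0.015, "ax": -0.007, "ay": 0.001, "az": -0.309, "fingers": 0},
    {"x": -0.294, "y": 0.053, "z": -0.015, "ax": -0.007, "ay": 0.001, "az": -0.309, "fingers": 0},
  ],
)

```text
time_s: 5.4
tool_pos: [0.5374, -0.076, 0.2367]
tcp_rot: [179.8, -0.1, 99.7]
ft_force: [0.2, 0.6, -2.0]
grip_width: 0.0072
grasp_force: 39.3
```

>>> play_rows(
  deltas=[
    {"x": 0, "y": 0, "z": 0, "ax": 0, "ay": 0, "az": 0, "fingers": 0},
    {"x": 0, "y": 0, "z": 0, "ax": 0, "ay": 0, "az": 0, "fingers": 0},
  ],
)

```text
time_s: 5.65
tool_pos: [0.5378, -0.0755, 0.2374]
tcp_rot: [179.8, -0.0, 99.8]
ft_force: [0.0, -0.2, -1.9]
grip_width: 0.0071
grasp_force: 39.3
```

```bash
python3 go.py .5378 -.0768 .225 99.7;python3 plate.py;  python3 - <<'E'
import cv2
a=cv2.imread('pics/top_plate.png')[150:250,200:340]; b=cv2.imread('pics/side_plate.png')[110:260,220:330]
A=cv2.resize(a,(560,400),interpolation=2);B=cv2.resize(b,(240,327)); import numpy as np
c=np.zeros((400,800,3),np.uint8); c[:,:560]=A; c[:327,560:]=B; cv2.imwrite('pics/v1.png',c)
E
```

```text
5.65 [ 0.5378 -0.0755  0.2374] [179.7844  -0.0043  99.7939] F [ 0.0288 -0.1735 -1.8996] 0.007135185342547786 39.31632578372955
delta [-0.0013 -0.0002  0.0124] rot [ 0.0038 -0.0001  0.0016]
top below-TCP part: n mean/pct 35 [-2.7757 -2.4947  0.8465] l [28.0786 37.0065 46.0829] z [-83.9747 -10.5701]
fit A=b*B+c*z+d [ 0.0624 -0.0057 -0.0049]
top edge n [-2.7448  0.2172  5.2191] l [34.649  45.6325] z 21.259926157880997
slope [ 0.0995 -0.0033]
side below-TCP part: n mean/pct 797 [-6.664  -4.2245 -2.1635] l [-44.0705  -1.7094  41.6917] z [-87.2339  -9.3995]
fit A=b*B+c*z+d [ 0.0024 -0.0026 -0.0044]
top edge n [-6.4442 -3.6037  3.6163] l [-45.0486  43.0103] z 18.494099725912733
slope [ 0.0035 -0.0027]
```

View pics/v1.png

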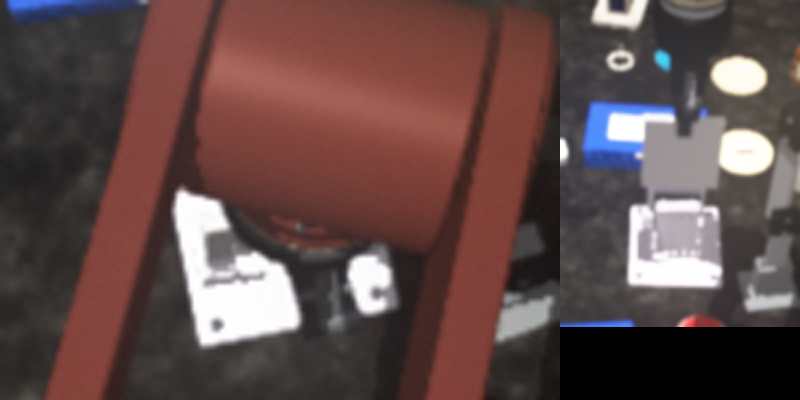

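```bash
python3 - <<'E'
from m import *
t=np.radians(9.7); ex=np.array([np.cos(t),np.sin(t)]); ey=np.array([-ex[1],ex[0]])
tcp=ctrl.read_state()['tool_pos'][:2]
for c,k in [('side',6),('top',4)]:
    D=np.array([read_camera(c)[1] for _ in range(k)]); print('frame std',np.median(D.std(0)[200:230,260:290]))
    W=cloud(c,np.median(D,0)); q=W[...,:2]-tcp; X=(q@ex)*1000; Y=(q@ey)*1000+1.2; Z=W[...,2]*1000
    for y0,y1 in [(-56,-36),(36,56)]:
        s=(abs(X)<16)&(Y>y0)&(Y<y1)&(Z>60)&(Z<95); P=np.c_[X[s],Y[s],Z[s]]
        if len(P)<5: continue
        h,e=np.histogram(P[:,0],np.arange(-16,17,2)); print(c,y0,len(P),'X hist',h.tolist()); 
        T=P[P[:,2]>82]; print(' top pts',np.sort(T[:,0]).round(1).tolist())
    s=(abs(Y)<15)&(X<-20)&(X>-60)&(Z<16); print('front edge',np.percentile(X[s&(Z>6)],[0,1,3])) 
E
```

```text
frame std 0.0015690969
side -56 64 X hist [0, 18, 18, 1, 0, 1, 2, 0, 2, 11, 9, 2, 0, 0, 0, 0]
 top pts [-13.6, -13.2, -13.0, -12.9, -12.6, -12.5, -12.1, -11.8, -11.4, 4.3, 4.5, 5.0, 5.1, 5.1, 6.4, 6.4]
side 36 58 X hist [1, 16, 12, 1, 1, 2, 1, 1, 4, 7, 8, 4, 0, 0, 0, 0]
 top pts [-14.1, -13.7, -13.2, -11.2, -10.8, 4.7, 4.8, 5.1, 5.5, 6.5, 6.6, 7.1, 7.3]
front edge [-45.8842 -45.4283 -44.9241]
frame std 0.0009628725
top 36 37 X hist [0, 0, 5, 6, 6, 3, 3, 3, 2, 2, 4, 2, 1, 0, 0, 0]
 top pts [-11.5, -11.1, -10.8, -10.3, -9.9, -9.3, -8.9, -8.3, -7.8, -7.3]
front edge [-43.0753 -43.0145 -42.5636]
```

```bash
python3 go.py .5357 -.0781 .182 99.7
```

```text
6.25 [ 0.5378 -0.0766  0.2374] [179.7768   0.0086  99.7007] F [-0.2465 -0.1641 -1.8144] 0.0069380675270555945 39.31489884853363
delta [-0.0011 -0.0025  0.0554] rot [0.0039 0.0001 0.    ]
```

```bash
python3 - <<'E'
from m import *
t=np.radians(9.7); ex=np.array([np.cos(t),np.sin(t)]); ey=np.array([-ex[1],ex[0]])
T=[]
Ds={'side':[],'top':[]}
for i in range(4):
  for c in Ds: 
    T.append(ctrl.read_state()['tool_pos']); Ds[c].append(read_camera(c)[1])
T=np.array(T); print(T*1000); tcp=T.mean(0)[:2]
for c in Ds:
    W=cloud(c,np.median(Ds[c],0)); q=W[...,:2]-tcp; X=(q@ex)*1000; Y=(q@ey)*1000; Z=W[...,2]*1000
    s=(abs(X)<12)&(abs(Y)<60)&(Z>155)&(Z<222)
    print(c,'plate X',np.percentile(X[s],[2,25,50,75,98]),'Y',np.percentile(Y[s],[0,1,3,97,99,100]))
    s=(abs(X-22)<80)&(abs(Y)<75)&(Z>5)&(Z<15); print('base Y',np.percentile(Y[s],[0,1,99,100]))
    for y0,y1 in [(-60,-36),(36,60)]:
        s=(abs(X+2)<16)&(Y>y0)&(Y<y1)&(Z>60)&(Z<95); 
        if s.sum()>5: print('guide',np.percentile(X[s],[1,5,50,95,99]),np.percentile(Y[s],[1,50,99]))
E
```

```text
[[537.7692 -76.5871 237.4434]
 [537.7573 -76.5899 237.4279]
 [537.7513 -76.5706 237.4401]
 [537.7656 -76.575  237.4605]
 [537.7671 -76.5406 237.417 ]
 [537.7535 -76.5602 237.4175]
 [537.7814 -76.535  237.4462]
 [537.7499 -76.5253 237.426 ]]
side plate X [-5.53   -4.6589 -4.2663 -3.8886 -3.0908] Y [-45.7861 -44.9592 -43.0005  40.8446  42.9995  43.4063]
base Y [-62.1729 -61.0939  57.0096  57.8792]
guide [-13.092  -12.6655 -10.8138   6.2787   7.1589] [-53.0102 -44.3169 -36.2931]
guide [-13.3862 -12.8087 -10.9525   6.2891   7.4593] [37.7466 43.4762 49.305 ]
top plate X [-2.6276 -2.5672 -2.4984 -2.4626 -1.6305] Y [27.8098 28.3551 29.4455 45.8378 45.9532 46.0109]
base Y [-59.5768 -58.3896  59.581   60.0941]
guide [-11.2047 -10.6572  -5.6044   6.5552   8.0804] [36.8531 47.5769 51.7666]
```

>>> play_rows(
  deltas=[
    {"x": -0.0008, "y": -0.0028, "z": 0, "ax": 0.0039, "ay": 0, "az": 0, "fingers": 0},
    {"x": -0.0008, "y": -0.0028, "z": 0.025, "ax": 0.0039, "ay": 0, "az": 0, "fingers": 0},
    {"x": -0.0008, "y": -0.0028, "z": 0.045, "ax": 0.0039, "ay": 0, "az": 0, "fingers": 0},
    {"x": -0.0008, "y": -0.0028, "z": 0.055, "ax": 0.0039, "ay": 0, "az": 0, "fingers": 0},
    {"x": -0.0008, "y": -0.0028, "z": 0.057, "ax": 0.0039, "ay": 0, "az": 0, "fingers": 0},
    {"x": -0.0008, "y": -0.0028, "z": 0.059, "ax": 0.0039, "ay": 0, "az": 0, "fingers": 0},
    {"x": -0.0008, "y": -0.0028, "z": 0.062, "ax": 0.0039, "ay": 0, "az": 0, "fingers": 0},
  ],
)

```text
time_s: 7.52
tool_pos: [0.5362, -0.078, 0.1764]
tcp_rot: [179.9, 0.1, 99.7]
ft_force: [0.6, 0.1, -2.0]
grip_width: 0.0073
grasp_force: 39.3
```

```bash
python3 go.py .5352 -.0779 .165 99.7
```

```text
7.525 [ 0.5362 -0.078   0.1764] [179.8905   0.0602  99.7087] F [ 0.604   0.0723 -1.9511] 0.007290434719821703 39.281970262527466
delta [ 0.0002 -0.001   0.0114] rot [0.0019 0.0011 0.0002]
```

>>> play_rows(
  deltas=[
    {"x": 0, "y": -0.0006, "z": 0.002, "ax": 0.001, "ay": 0.001, "az": 0, "fingers": 0},
    {"x": 0, "y": -0.0006, "z": 0.005, "ax": 0.001, "ay": 0.001, "az": 0, "fingers": 0},
    {"x": 0, "y": -0.0006, "z": 0.008, "ax": 0.001, "ay": 0.001, "az": 0, "fingers": 0},
    {"x": 0, "y": -0.0006, "z": 0.011, "ax": 0.001, "ay": 0.001, "az": 0, "fingers": 0},
    {"x": 0, "y": -0.0006, "z": 0.013, "ax": 0.001, "ay": 0.001, "az": 0, "fingers": 0},
  ],
)

```text
time_s: 8.15
tool_pos: [0.5355, -0.078, 0.163]
tcp_rot: [180.0, -0.0, 99.7]
ft_force: [0.8, 0.2, -1.5]
grip_width: 0.0073
grasp_force: 39.4
```

```bash
python3 go.py .5352 -.0779 .155 99.7
```

```text
8.15 [ 0.5355 -0.078   0.163 ] [179.9619  -0.0067  99.7124] F [ 0.8465  0.159  -1.4707] 0.007267349760768544 39.439523220062256
delta [ 0.0001 -0.0003  0.008 ] rot [ 0.0007 -0.0001  0.0002]
```

>>> play_rows(
  deltas=[
    {"x": 0, "y": 0, "z": 0.003, "ax": 0, "ay": 0, "az": 0, "fingers": 0},
    {"x": 0, "y": 0, "z": 0.007, "ax": 0, "ay": 0, "az": 0, "fingers": 0},
    {"x": 0, "y": 0, "z": 0.011, "ax": 0, "ay": 0, "az": 0, "fingers": 0},
    {"x": 0, "y": 0, "z": 0.015, "ax": 0, "ay": 0, "az": 0, "fingers": 0},
    {"x": 0, "y": 0, "z": 0.019, "ax": 0, "ay": 0, "az": 0, "fingers": 0},
    {"x": 0, "y": 0, "z": 0.023, "ax": 0, "ay": 0, "az": 0, "fingers": 0},
    {"x": 0, "y": 0, "z": 0.025, "ax": 0, "ay": 0, "az": 0, "fingers": 0},
  ],
)

```text
time_s: 9.02
tool_pos: [0.5351, -0.0778, 0.1374]
tcp_rot: [-180.0, -0.0, 99.7]
ft_force: [2.6, 0.9, -0.4]
grip_width: 0.0072
grasp_force: 39.7
```

```bash
python3 go.py .5352 -.0779 .115 99.7
```

```text
9.025 [ 0.5351 -0.0778  0.1374] [-179.9908   -0.0364   99.71  ] F [ 2.6153  0.9455 -0.3964] 0.007249369193787869 39.71490561962128
delta [-0.0001  0.      0.0224] rot [-0.0002 -0.0006  0.0002]
```

>>> play_rows(
  deltas=[
    {"x": 0, "y": 0.0005, "z": 0.004, "ax": 0, "ay": 0, "az": 0, "fingers": 0},
    {"x": 0, "y": 0.0005, "z": 0.009, "ax": 0, "ay": 0, "az": 0, "fingers": 0},
    {"x": 0, "y": 0.0005, "z": 0.014, "ax": 0, "ay": 0, "az": 0, "fingers": 0},
    {"x": 0, "y": 0.0005, "z": 0.019, "ax": 0, "ay": 0, "az": 0, "fingers": 0},
    {"x": 0, "y": 0.0005, "z": 0.024, "ax": 0, "ay": 0, "az": 0, "fingers": 0},
    {"x": 0, "y": 0.0005, "z": 0.029, "ax": 0, "ay": 0, "az": 0, "fingers": 0},
    {"x": 0, "y": 0.0005, "z": 0.033, "ax": 0, "ay": 0, "az": 0, "fingers": 0},
    {"x": 0, "y": 0.0005, "z": 0.034, "ax": 0, "ay": 0, "az": 0, "fingers": 0},
  ],
)

```text
time_s: 10.02
tool_pos: [0.5354, -0.0777, 0.1033]
tcp_rot: [-180.0, -0.0, 99.7]
ft_force: [3.7, 0.3, -0.4]
grip_width: 0.0067
grasp_force: 39.7
```

```bash
python3 go.py .5352 -.0779 .099 99.7
```

```text
10.025 [ 0.5354 -0.0777  0.1033] [-179.9583   -0.0466   99.7111] F [ 3.6871  0.2939 -0.3665] 0.00674254611177506 39.7295218706131
delta [-0.0001 -0.0002  0.0043] rot [-0.0007 -0.0008  0.0002]
```

>>> play_rows(
  deltas=[
    {"x": 0, "y": 0.0006, "z": 0.002, "ax": 0, "ay": 0, "az": 0, "fingers": 0},
    {"x": 0, "y": 0.0006, "z": 0.0035, "ax": 0, "ay": 0, "az": 0, "fingers": 0},
    {"x": 0, "y": 0.0006, "z": 0.0045, "ax": 0, "ay": 0, "az": 0, "fingers": 0},
    {"x": 0, "y": 0.0006, "z": 0.005, "ax": 0, "ay": 0, "az": 0, "fingers": 0},
    {"x": 0, "y": 0.0006, "z": 0.005, "ax": 0, "ay": 0, "az": 0, "fingers": 0},
  ],
)

```text
time_s: 10.65
tool_pos: [0.5358, -0.0775, 0.0996]
tcp_rot: [-179.9, -0.1, 99.7]
ft_force: [-0.1, 1.1, 6.3]
grip_width: 0.007
grasp_force: 40.6
```

>>> play_rows(
  deltas=[
    {"x": 0, "y": 0, "z": -0.0005, "ax": 0, "ay": 0, "az": 0, "fingers": 0.3},
    {"x": 0, "y": 0, "z": -0.0005, "ax": 0, "ay": 0, "az": 0, "fingers": 0.3},
    {"x": 0, "y": 0, "z": -0.0005, "ax": 0, "ay": 0, "az": 0, "fingers": 0.3},
    {"x": 0, "y": 0, "z": -0.003, "ax": 0, "ay": 0, "az": 0, "fingers": 0.4},
    {"x": 0, "y": 0, "z": -0.02, "ax": 0, "ay": 0, "az": 0, "fingers": 0.4},
    {"x": 0, "y": 0, "z": -0.06, "ax": 0, "ay": 0, "az": 0, "fingers": 0.4},
    {"x": 0, "y": 0, "z": -0.1, "ax": 0, "ay": 0, "az": 0, "fingers": 0.5},
    {"x": 0, "y": 0, "z": -0.12, "ax": 0, "ay": 0, "az": 0, "fingers": 0.5},
  ],
)

```text
time_s: 11.65
tool_pos: [0.5377, -0.0782, 0.2231]
tcp_rot: [179.7, 0.1, 99.7]
ft_force: [0.2, -0.4, 0.8]
grip_width: 0.043
grasp_force: 0.0
```

```bash
python3 go.py .515 -.203 .22 107.7; python3 - <<'E'
from m import *
c='side'; D=[]
for _ in range(4): im,d=read_camera(c); D.append(d)
cv2.imwrite('pics/side_seat.png',im); W=cloud(c,np.median(D,0))
tcp=np.array([.5358,-.0775]); t=np.radians(9.7); ex=np.array([np.cos(t),np.sin(t)]); ey=np.array([-ex[1],ex[0]])
q=W[...,:2]-tcp; X=(q@ex)*1000; Y=(q@ey)*1000; Z=W[...,2]*1000
s=(abs(X)<14)&(abs(Y)<60)&(Z>95)&(Z<135)
print(s.sum(),'X',np.percentile(X[s],[2,50,98]),'Y',np.percentile(Y[s],[1,99]),'Z',np.percentile(Z[s],[50,98,99]))
s&=(Z<112); print('slope',np.linalg.lstsq(np.c_[Y[s],Z[s]-100,Z[s]*0+1],X[s],rcond=None)[0])
cv2.imwrite('pics/v2.png',cv2.resize(im[150:260,230:370],(700,550),interpolation=2))
E
```

```text
11.65 [ 0.5377 -0.0782  0.2231] [179.7375   0.105   99.7075] F [ 0.1813 -0.4027  0.8227] 0.04302938341385102 0.0
delta [-0.1192 -0.0435  0.0031] rot [ 0.0044  0.0021 -0.1395]
269 X [-5.5981 -4.4545  2.3673] Y [-45.2316  42.1041] Z [112.232  120.8801 121.1883]
slope [ 0.001   0.0032 -4.6363]
```

View pics/v2.png

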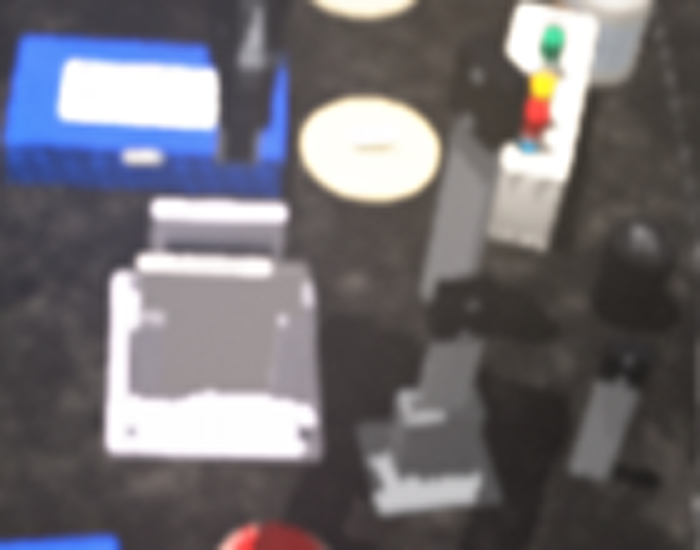

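>>> play_rows(
  deltas=[
    {"x": -0.05, "y": -0.018, "z": 0.003, "ax": 0.0044, "ay": 0.002, "az": -0.06, "fingers": 0.5},
    {"x": -0.1, "y": -0.036, "z": 0.003, "ax": 0.0044, "ay": 0.002, "az": -0.13, "fingers": 0.5},
    {"x": -0.119, "y": -0.044, "z": 0.003, "ax": 0.0044, "ay": 0.002, "az": -0.145, "fingers": 0.5},
    {"x": -0.119, "y": -0.044, "z": 0.003, "ax": 0.0044, "ay": 0.002, "az": -0.145, "fingers": 0.5},
    {"x": -0.119, "y": -0.044, "z": 0.003, "ax": 0.0044, "ay": 0.002, "az": -0.145, "fingers": 0.5},
    {"x": -0.119, "y": -0.044, "z": 0.003, "ax": 0.0044, "ay": 0.002, "az": -0.145, "fingers": 0.5},
  ],
)

```text
time_s: 12.6
tool_pos: [0.5126, -0.2011, 0.2149]
tcp_rot: [-179.7, -0.2, 108.1]
ft_force: [0.5, 0.2, 0.8]
grip_width: 0.0424
grasp_force: 0.0
```

```bash
python3 go.py .5143 -.203 .126 108
```

```text
12.6 [ 0.5126 -0.2011  0.2149] [-179.6809   -0.2464  108.0939] F [0.4705 0.1693 0.7572] 0.042433806367383586 0.0
delta [-0.0027  0.0015  0.0889] rot [-0.0056 -0.0043  0.0017]
```

>>> play_rows(
  deltas=[
    {"x": -0.002, "y": 0.001, "z": 0.02, "ax": -0.003, "ay": -0.002, "az": 0, "fingers": 0.5},
    {"x": -0.002, "y": 0.001, "z": 0.04, "ax": -0.003, "ay": -0.002, "az": 0, "fingers": 0.5},
    {"x": -0.002, "y": 0.001, "z": 0.04, "ax": -0.003, "ay": -0.002, "az": 0, "fingers": 0.5},
    {"x": -0.002, "y": 0.001, "z": 0.04, "ax": -0.003, "ay": -0.002, "az": 0, "fingers": 0.5},
  ],
)

```text
time_s: 13.1
tool_pos: [0.5145, -0.2036, 0.1761]
tcp_rot: [-179.9, -0.0, 108.1]
ft_force: [-0.2, -0.2, 0.2]
grip_width: 0.0427
grasp_force: 0.0
```

```bash
python3 go.py .5143 -.203 .126 108
```

```text
13.1 [ 0.5145 -0.2036  0.1761] [-179.9194   -0.0358  108.0664] F [-0.2446 -0.1592  0.1743] 0.04270966702055006 0.0
delta [0.0006 0.     0.0501] rot [-0.0014 -0.0006  0.0012]
```

>>> play_rows(
  deltas=[
    {"x": 0.0005, "y": 0, "z": 0.025, "ax": 0, "ay": 0, "az": 0.001, "fingers": 0.5},
    {"x": 0.0005, "y": 0, "z": 0.05, "ax": 0, "ay": 0, "az": 0.001, "fingers": 0.5},
    {"x": 0.0005, "y": 0, "z": 0.05, "ax": 0, "ay": 0, "az": 0.001, "fingers": 0.3},
    {"x": 0.0005, "y": 0, "z": 0.05, "ax": 0, "ay": 0, "az": 0.001, "fingers": 0.0},
    {"x": 0.0005, "y": 0, "z": 0.05, "ax": 0, "ay": 0, "az": 0.001, "fingers": 0.0},
    {"x": 0.0005, "y": 0, "z": 0.05, "ax": 0, "ay": 0, "az": 0.001, "fingers": 0.0},
    {"x": 0.0005, "y": 0, "z": 0.05, "ax": 0, "ay": 0, "az": 0.001, "fingers": 0.0},
  ],
  grip_force=50,
)

```text
time_s: 13.98
tool_pos: [0.5144, -0.2038, 0.1264]
tcp_rot: [-180.0, -0.0, 108.0]
ft_force: [0.1, -0.1, 3.5]
grip_width: 0.0154
grasp_force: 51.3
```

```bash
python3 go.py .5143 -.203 .28 108
```

```text
13.975 [ 0.5144 -0.2038  0.1264] [-179.9522   -0.0002  107.9509] F [ 0.0623 -0.1478  3.5247] 0.015367262525604816 51.26319766044617
delta [ 0.0008  0.0001 -0.1536] rot [-0.0008 -0.     -0.0009]
```

>>> play_rows(
  deltas=[
    {"x": 0, "y": 0, "z": -0.015, "ax": 0, "ay": 0, "az": 0, "fingers": 0},
    {"x": 0, "y": 0, "z": -0.045, "ax": 0, "ay": 0, "az": 0, "fingers": 0},
    {"x": 0, "y": 0, "z": -0.085, "ax": 0, "ay": 0, "az": 0, "fingers": 0},
    {"x": 0, "y": 0, "z": -0.125, "ax": 0, "ay": 0, "az": 0, "fingers": 0},
    {"x": 0, "y": 0, "z": -0.145, "ax": 0, "ay": 0, "az": 0, "fingers": 0},
    {"x": 0, "y": 0, "z": -0.145, "ax": 0, "ay": 0, "az": 0, "fingers": 0},
    {"x": 0, "y": 0, "z": -0.145, "ax": 0, "ay": 0, "az": 0, "fingers": 0},
  ],
)

```text
time_s: 14.85
tool_pos: [0.513, -0.203, 0.2684]
tcp_rot: [-179.7, -0.2, 108.0]
ft_force: [0.3, -0.3, -0.8]
grip_width: 0.0155
grasp_force: 51.1
```

```bash
python3 go.py .5446 -.0760 .27 99.7
```

```text
14.85 [ 0.513  -0.203   0.2684] [-179.7449   -0.2178  107.9552] F [ 0.327  -0.2711 -0.8028] 0.015535661027730619 51.071242690086365
delta [ 0.1111  0.0692 -0.0015] rot [-0.0047 -0.0035  0.1441]
```

>>> play_rows(
  deltas=[
    {"x": 0.03, "y": 0.019, "z": -0.004, "ax": -0.003, "ay": -0.002, "az": 0.04, "fingers": 0},
    {"x": 0.065, "y": 0.041, "z": -0.004, "ax": -0.003, "ay": -0.002, "az": 0.08, "fingers": 0},
    {"x": 0.095, "y": 0.059, "z": -0.004, "ax": -0.003, "ay": -0.002, "az": 0.12, "fingers": 0},
    {"x": 0.111, "y": 0.069, "z": -0.004, "ax": -0.003, "ay": -0.002, "az": 0.144, "fingers": 0},
    {"x": 0.111, "y": 0.069, "z": -0.004, "ax": -0.003, "ay": -0.002, "az": 0.144, "fingers": 0},
    {"x": 0.111, "y": 0.069, "z": -0.004, "ax": -0.003, "ay": -0.002, "az": 0.144, "fingers": 0},
    {"x": 0.111, "y": 0.069, "z": -0.004, "ax": -0.003, "ay": -0.002, "az": 0.144, "fingers": 0},
    {"x": 0.111, "y": 0.069, "z": -0.004, "ax": -0.003, "ay": -0.002, "az": 0.144, "fingers": 0},
  ],
)

```text
time_s: 15.85
tool_pos: [0.5453, -0.0774, 0.2742]
tcp_rot: [180.0, 0.0, 99.6]
ft_force: [0.6, -0.5, -1.1]
grip_width: 0.0156
grasp_force: 51.0
```

```bash
python3 go.py .5447 -.0760 .245 99.7; cat > gz.py <<'E'
from m import *
tcp=np.array([.5358,-.0775]); t=np.radians(9.7); ex=np.array([np.cos(t),np.sin(t)]); ey=np.array([-ex[1],ex[0]])
T=[];Ds={'side':[],'top':[]}
for i in range(4):
  for c in Ds: 
    T.append(ctrl.read_state()['tool_pos']); im,d=read_camera(c); Ds[c].append(d); cv2.imwrite(f'pics/{c}_g.png',im)
T=np.array(T); g=T.mean(0); print('TCP in stand',(g[:2]-tcp)@ex*1e3,(g[:2]-tcp)@ey*1e3,g[2]*1e3, T.std(0)*1e3)
for c in Ds:
    W=cloud(c,np.median(Ds[c],0)); q=W[...,:2]-tcp; X=(q@ex)*1000; Y=(q@ey)*1000; Z=W[...,2]*1000
    z0=g[2]*1e3
    s=(abs(X-9)<16)&(abs(Y)<25)&(Z>126)&(Z<z0-8)
    if s.sum()>5:
        print(c,'blade',s.sum(),'X',np.percentile(X[s],[3,50,97]),'Y',np.percentile(Y[s],[3,50,97]),'Z',np.percentile(Z[s],[0,2,98]))
        print('slope',np.linalg.lstsq(np.c_[Y[s],Z[s]-150,Z[s]*0+1],X[s],rcond=None)[0])
    s=(abs(X-22)<14)&(abs(Y)<28)&(Z>82)&(Z<100); 
    if s.sum(): print('sprung top',s.sum(),np.percentile(X[s],[2,50,98]),np.percentile(Z[s],[2,98]))
E
python3 gz.py
```

```text
15.85 [ 0.5453 -0.0774  0.2742] [179.9629   0.0491  99.6425] F [ 0.6401 -0.534  -1.1099] 0.01557118460525253 50.99249482154846
delta [ 0.0016 -0.0004  0.0292] rot [ 0.0006  0.0009 -0.001 ]
TCP in stand 9.553940605141468 -1.1945300495377815 274.40934609599094 [0.0525 0.2364 0.0737]
side blade 350 X [5.1709 6.3045 7.6533] Y [-15.5172  -2.5304  10.6208] Z [157.448  159.112  263.3673]
slope [ 0.0047 -0.001   6.4347]
sprung top 20 [16.2158 19.3591 24.3646] [84.3947 95.7559]
```

>>> play_rows(
  deltas=[
    {"x": 0.001, "y": -0.0005, "z": 0.02, "ax": 0, "ay": 0, "az": 0, "fingers": 0},
    {"x": 0.001, "y": -0.0005, "z": 0.035, "ax": 0, "ay": 0, "az": 0, "fingers": 0},
    {"x": 0.001, "y": -0.0005, "z": 0.045, "ax": 0, "ay": 0, "az": 0, "fingers": 0},
    {"x": 0.001, "y": -0.0005, "z": 0.052, "ax": 0, "ay": 0, "az": 0, "fingers": 0},
    {"x": 0.001, "y": -0.0005, "z": 0.058, "ax": 0, "ay": 0, "az": 0, "fingers": 0},
    {"x": 0.001, "y": -0.0005, "z": 0.062, "ax": 0, "ay": 0, "az": 0, "fingers": 0},
    {"x": 0.001, "y": -0.0005, "z": 0.062, "ax": 0, "ay": 0, "az": 0, "fingers": 0},
    {"x": 0.001, "y": -0.0005, "z": 0.062, "ax": 0, "ay": 0, "az": 0, "fingers": 0},
  ],
)

```text
time_s: 17.25
tool_pos: [0.5452, -0.0759, 0.2128]
tcp_rot: [179.9, 0.1, 99.7]
ft_force: [-0.3, 0.0, 0.7]
grip_width: 0.0153
grasp_force: 51.0
```

```bash
python3 gz.py; python3 go.py .5447 -.0760 .195 99.7
```

```text
TCP in stand 9.419434987100228 0.06065686148515813 212.71108428556497 [0.0961 0.0273 0.1235]
side blade 219 X [5.235  6.2758 7.6419] Y [-14.2395  -1.3531  11.7249] Z [126.1669 127.3691 199.5019]
slope [-0.0014 -0.0017  6.3299]
sprung top 1 [16.2992 16.2992 16.2992] [87.3986 87.3986]
17.65 [ 0.5449 -0.0758  0.2125] [179.9396   0.0507  99.706 ] F [-0.3582  0.8062 -0.0125] 0.015236431716761789 50.98920285701752
delta [-0.0001 -0.0003  0.0175] rot [0.0011 0.0009 0.0001]
```

>>> play_rows(
  deltas=[
    {"x": 0, "y": -0.0003, "z": 0.005, "ax": 0.001, "ay": 0.001, "az": 0, "fingers": 0},
    {"x": 0, "y": -0.0006, "z": 0.01, "ax": 0.001, "ay": 0.001, "az": 0, "fingers": 0},
    {"x": 0, "y": -0.001, "z": 0.015, "ax": 0.001, "ay": 0.001, "az": 0, "fingers": 0},
    {"x": 0, "y": -0.001, "z": 0.019, "ax": 0.001, "ay": 0.001, "az": 0, "fingers": 0},
    {"x": 0, "y": -0.001, "z": 0.022, "ax": 0.001, "ay": 0.001, "az": 0, "fingers": 0},
    {"x": 0, "y": -0.001, "z": 0.024, "ax": 0.001, "ay": 0.001, "az": 0, "fingers": 0},
    {"x": 0, "y": -0.001, "z": 0.024, "ax": 0.001, "ay": 0.001, "az": 0, "fingers": 0},
  ],
)

```text
time_s: 18.52
tool_pos: [0.5438, -0.076, 0.1882]
tcp_rot: [-180.0, -0.0, 99.7]
ft_force: [-0.9, 0.2, -0.8]
grip_width: 0.0153
grasp_force: 51.0
```

```bash
cat > r.py <<'E'
from m import *
s=ctrl.read_state(); tcp=np.array([.5358,-.0775]); t=np.radians(9.7); ex=np.array([np.cos(t),np.sin(t)]); ey=np.array([-ex[1],ex[0]])
F=[];Z=[]
for i in range(6):
    s=ctrl.read_state(); F.append(np.r_[s['ft_force'],s['wrist_torque']]); Z.append(s['tool_pos']); read_camera('side')
g=np.mean(Z,0); print('stand xyz mm',(g[:2]-tcp)@ex*1e3,(g[:2]-tcp)@ey*1e3,g[2]*1e3,'tip',g[2]*1e3-120.4,'rot',s['tcp_rot'])
print('F',np.mean(F,0),'std',np.std(F,0)[:3], s['time_s'])
E
python3 r.py
```

```text
stand xyz mm 8.328958956424362 0.0862326414775995 188.47819434391758 tip 68.07819434391757 rot [179.9889  -0.003   99.7059]
F [-0.2186  0.1074 -0.6505 -0.0033 -0.0131  0.0015] std [0.4499 0.3748 0.317 ] 18.775
```

>>> play_rows(
  deltas=[
    {"x": 0, "y": -0.0002, "z": 0.001, "ax": 0, "ay": 0, "az": 0, "fingers": 0},
    {"x": 0, "y": -0.0005, "z": 0.002, "ax": 0, "ay": 0, "az": 0, "fingers": 0},
    {"x": 0, "y": -0.0005, "z": 0.003, "ax": 0, "ay": 0, "az": 0, "fingers": 0},
    {"x": 0, "y": -0.0005, "z": 0.004, "ax": 0, "ay": 0, "az": 0, "fingers": 0},
    {"x": 0, "y": -0.0005, "z": 0.005, "ax": 0, "ay": 0, "az": 0, "fingers": 0},
    {"x": 0, "y": -0.0005, "z": 0.006, "ax": 0, "ay": 0, "az": 0, "fingers": 0},
    {"x": 0, "y": -0.0005, "z": 0.007, "ax": 0, "ay": 0, "az": 0, "fingers": 0},
    {"x": 0, "y": -0.0005, "z": 0.008, "ax": 0, "ay": 0, "az": 0, "fingers": 0},
  ],
)

```text
time_s: 19.82
tool_pos: [0.5434, -0.0761, 0.1803]
tcp_rot: [-180.0, -0.0, 99.7]
ft_force: [-0.7, 1.1, -0.1]
grip_width: 0.0155
grasp_force: 51.0
```

```bash
python3 r.py
```

```text
stand xyz mm 7.690525257976857 0.14516980553494818 180.2511026588175 tip 59.851102658817496 rot [-179.9913   -0.0107   99.7048]
F [ 0.0414  0.2512 -1.1537  0.0257  0.0185  0.021 ] std [0.6014 0.5082 0.8044] 20.075
```

>>> play_rows(
  deltas=[
    {"x": 0, "y": 0, "z": 0.001, "ax": 0, "ay": 0, "az": 0, "fingers": 0},
    {"x": 0, "y": 0, "z": 0.002, "ax": 0, "ay": 0, "az": 0, "fingers": 0},
    {"x": 0, "y": 0, "z": 0.003, "ax": 0, "ay": 0, "az": 0, "fingers": 0},
    {"x": 0, "y": 0, "z": 0.004, "ax": 0, "ay": 0, "az": 0, "fingers": 0},
    {"x": 0, "y": 0, "z": 0.005, "ax": 0, "ay": 0, "az": 0, "fingers": 0},
    {"x": 0, "y": 0, "z": 0.006, "ax": 0, "ay": 0, "az": 0, "fingers": 0},
  ],
)

```text
time_s: 20.88
tool_pos: [0.5434, -0.0761, 0.1743]
tcp_rot: [-180.0, -0.0, 99.7]
ft_force: [0.1, 0.2, -0.8]
grip_width: 0.0153
grasp_force: 51.0
```

```bash
python3 r.py
```

```text
stand xyz mm 7.6989038967665 0.15136830652247246 174.26045675639924 tip 53.86045675639923 rot [-179.9967   -0.0112   99.7072]
F [ 0.0558  0.1627 -1.1585  0.0069 -0.016   0.017 ] std [0.5648 0.5851 0.5569] 21.125
```

>>> play_rows(
  deltas=[
    {"x": 0, "y": 0, "z": 0.001, "ax": 0, "ay": 0, "az": 0, "fingers": 0},
    {"x": 0, "y": 0, "z": 0.002, "ax": 0, "ay": 0, "az": 0, "fingers": 0},
    {"x": 0, "y": 0, "z": 0.003, "ax": 0, "ay": 0, "az": 0, "fingers": 0},
    {"x": 0, "y": 0, "z": 0.004, "ax": 0, "ay": 0, "az": 0, "fingers": 0},
    {"x": 0, "y": 0, "z": 0.005, "ax": 0, "ay": 0, "az": 0, "fingers": 0},
  ],
)

```text
time_s: 21.8
tool_pos: [0.5434, -0.0761, 0.1693]
tcp_rot: [-180.0, -0.0, 99.7]
ft_force: [-1.0, 1.0, -0.5]
grip_width: 0.0152
grasp_force: 51.0
```

```bash
python3 r.py
```

```text
stand xyz mm 7.695617484805086 0.1484683283380682 169.25271938077802 tip 48.85271938077801 rot [-179.9937   -0.0105   99.7057]
F [-0.0362  0.1145 -0.7476  0.0157  0.0051  0.0086] std [0.5929 0.6307 0.2819] 22.05
```

>>> play_rows(
  deltas=[
    {"x": 0, "y": 0, "z": 0.001, "ax": 0, "ay": 0, "az": 0, "fingers": 0},
    {"x": 0, "y": 0, "z": 0.002, "ax": 0, "ay": 0, "az": 0, "fingers": 0},
    {"x": 0, "y": 0, "z": 0.003, "ax": 0, "ay": 0, "az": 0, "fingers": 0},
    {"x": 0, "y": 0, "z": 0.004, "ax": 0, "ay": 0, "az": 0, "fingers": 0},
    {"x": 0, "y": 0, "z": 0.005, "ax": 0, "ay": 0, "az": 0, "fingers": 0},
  ],
)

```text
time_s: 22.72
tool_pos: [0.5434, -0.0761, 0.1643]
tcp_rot: [-180.0, -0.0, 99.7]
ft_force: [-0.5, 0.1, -0.9]
grip_width: 0.0151
grasp_force: 51.0
```

```bash
python3 r.py
```

```text
stand xyz mm 7.684271371489362 0.15560083070882583 164.24812118707945 tip 43.84812118707944 rot [-179.9939   -0.0129   99.7058]
F [-0.0828  0.2613 -0.858   0.0283  0.0003  0.0055] std [0.3093 0.3805 0.2867] 22.975
```

>>> play_rows(
  deltas=[
    {"x": 0, "y": 0, "z": 0.001, "ax": 0, "ay": 0, "az": 0, "fingers": 0},
    {"x": 0, "y": 0, "z": 0.002, "ax": 0, "ay": 0, "az": 0, "fingers": 0},
    {"x": 0, "y": 0, "z": 0.003, "ax": 0, "ay": 0, "az": 0, "fingers": 0},
    {"x": 0, "y": 0, "z": 0.004, "ax": 0, "ay": 0, "az": 0, "fingers": 0},
    {"x": 0, "y": 0, "z": 0.005, "ax": 0, "ay": 0, "az": 0, "fingers": 0},
  ],
)

```text
time_s: 23.65
tool_pos: [0.5434, -0.0761, 0.1593]
tcp_rot: [-180.0, -0.0, 99.7]
ft_force: [-1.2, -0.3, 0.1]
grip_width: 0.0154
grasp_force: 51.0
```

```bash
python3 r.py
```

```text
stand xyz mm 7.67969306485293 0.1426817617638556 159.2532253409897 tip 38.853225340989695 rot [-179.9793   -0.0148   99.7046]
F [-0.2824 -0.1755 -0.8286 -0.0208  0.0099  0.0123] std [0.5614 0.4849 0.5571] 23.9
```

>>> play_rows(
  deltas=[
    {"x": 0, "y": 0, "z": 0.001, "ax": 0, "ay": 0, "az": 0, "fingers": 0},
    {"x": 0, "y": 0, "z": 0.002, "ax": 0, "ay": 0, "az": 0, "fingers": 0},
    {"x": 0, "y": 0, "z": 0.003, "ax": 0, "ay": 0, "az": 0, "fingers": 0},
    {"x": 0, "y": 0, "z": 0.004, "ax": 0, "ay": 0, "az": 0, "fingers": 0},
    {"x": 0, "y": 0, "z": 0.005, "ax": 0, "ay": 0, "az": 0, "fingers": 0},
  ],
)

```text
time_s: 24.58
tool_pos: [0.5437, -0.0762, 0.1546]
tcp_rot: [180.0, 0.0, 99.7]
ft_force: [0.3, -0.8, 2.8]
grip_width: 0.0154
grasp_force: 51.3
```

```bash
python3 r.py
```

```text
stand xyz mm 7.826163292945443 0.014314190853101885 154.43923977376917 tip 34.03923977376917 rot [-179.9989    0.0012   99.7056]
F [ 0.2758 -0.0549  2.2339 -0.0622 -0.0021  0.0332] std [0.3379 0.5587 0.5294] 24.825
```

>>> play_rows(
  deltas=[
    {"x": 0, "y": 0, "z": 0.001, "ax": 0, "ay": 0, "az": 0, "fingers": 0},
    {"x": 0, "y": 0, "z": 0.002, "ax": 0, "ay": 0, "az": 0, "fingers": 0},
    {"x": 0, "y": 0, "z": 0.003, "ax": 0, "ay": 0, "az": 0, "fingers": 0},
    {"x": 0, "y": 0, "z": 0.004, "ax": 0, "ay": 0, "az": 0, "fingers": 0},
  ],
)

```text
time_s: 25.38
tool_pos: [0.5435, -0.076, 0.1504]
tcp_rot: [180.0, -0.0, 99.7]
ft_force: [-0.1, -0.2, 3.9]
grip_width: 0.0149
grasp_force: 51.4
```

```bash
python3 r.py
```

```text
stand xyz mm 7.723887574229383 0.15710671516843683 150.29629503322104 tip 29.896295033221037 rot [-179.9815   -0.0165   99.7053]
F [ 0.0607 -0.328   3.1766 -0.0047 -0.0053  0.0526] std [0.3951 0.5099 0.5085] 25.625
```

>>> play_rows(
  deltas=[
    {"x": 0, "y": 0, "z": 0.001, "ax": 0, "ay": 0, "az": 0, "fingers": 0},
    {"x": 0, "y": 0, "z": 0.002, "ax": 0, "ay": 0, "az": 0, "fingers": 0},
    {"x": 0, "y": 0, "z": 0.003, "ax": 0, "ay": 0, "az": 0, "fingers": 0},
    {"x": 0, "y": 0, "z": 0.004, "ax": 0, "ay": 0, "az": 0, "fingers": 0},
    {"x": 0, "y": 0, "z": 0.005, "ax": 0, "ay": 0, "az": 0, "fingers": 0},
  ],
)

```text
time_s: 26.3
tool_pos: [0.5436, -0.0761, 0.1455]
tcp_rot: [180.0, -0.0, 99.7]
ft_force: [0.6, 1.0, 5.2]
grip_width: 0.0155
grasp_force: 51.6
```

```bash
python3 r.py; python3 - <<'E'
import cv2,numpy as np
from h import *
im,d=read_camera('side'); cv2.imwrite('pics/v3.png',cv2.resize(im[120:260,110:370],(780,420),interpolation=2))
E
```

```text
stand xyz mm 7.758415601195688 0.0823512342528249 145.35607424497806 tip 24.956074244978055 rot [-179.9893   -0.0066   99.7065]
F [-0.1103  0.1236  4.1172 -0.0151 -0.0169  0.0548] std [0.813  0.6555 0.6965] 26.55
```

View pics/v3.png

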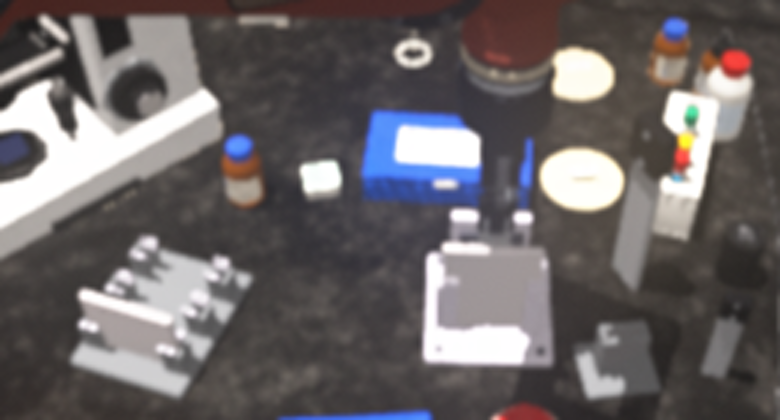

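The side picture shows the tall plate seated in the stand at (490,290). The gauge is held down behind it at (500,190), the holder is empty at (615,355), and the short plate is still in the rack at (125,320). The drag is about 5–6 N net, which puts the sprung plate roughly 1.2 mm back, so I hand it in.

```bash
python3 -c "
from station import ctrl
print(ctrl.hand_in())"
```

```text
the job is handed in; nothing more can be done
None
```

The job is handed in, with no verdict returned: the tall plate is seated and released, and the gauge is still held at snug depth (about 5–6 N drag, sprung plate an estimated 1.2 mm back).

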